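Build a trocar seal head upside down in the assembly nest

ROBOT

A 6-joint arm with a two-finger parallel gripper is mounted at the origin on a cart in front of the work surface, level with it; the furniture and walls round the work are solid. World frame = base frame: x ahead of the robot, y to its left, z up, the work surface at z = 0. Lengths are in m, angles in degrees, forces in N, time in s.
With the tool pointing down it reaches from about 0.4 to 0.825 m from the base axis. Payload 7 kg.
Tool frame: the origin (TCP) lies on the centre line of the jaws, within the pads' length; the fingertips stand 8 mm ahead of it and the grasp point (between the pads) lies 11 mm behind it; z points along the fingers, y is the line along which they close (so a half turn about z gives the same grasp; the last joint's range is limited). The gripper opens to 88 mm and grips with 3 to 60 N. Pads are 19 mm wide; open, the fingers measure 130 mm over their backs; the gripper's body (78 mm by 193 mm) begins 47 mm behind the grasp point.
Start: joints at [-55.342, 20.546, 0.682, 0, -70.136, -16.507], TCP at [0.21, -0.641, 0.235] pointing down, gripper open.
Joint ranges: [-176.03, 176.03], [-82.01, 121.73], [-58.28, 71.71], [-173.87, 95.51], [-174.79, -0.11], [-173.66, 173.66]. Speed limits (degrees/s): [136.94, 136.94, 172.46, 180, 180, 180].

INTERFACE

Orientations are given as [roll, pitch, yaw] about the fixed x, y, z axes, in that order (R = Rz(yaw) Ry(pitch) Rx(roll)).
In Python, from plant import ctrl, vision gives the robot as it stands. The module is installed in compiled form; this text tells all that it offers.
- The arm moves only by the tool move_arm, never from a script. Its argument "moves" is one flat list of numbers, 7 for each row, row after row: the finger opening in cm, from 0 to 8.76, then the shift along the tool's x, y, z in cm, then the turn, a rotation vector about the tool's x, y, z in rad. A call has 1 to 8 rows; each row shifts and turns the commanded pose from where the row before left it, along the tool's axes as they then stand; what a row does not reach is not made up. A row lasts 1/10 s, in which the tool goes at most 50 mm and 8.59 degrees, less where a joint would pass 70% of its speed; a pose out of reach is approached as far as the arm can. A call with a gripper value outside its range is refused whole. The fingers move at their own pace and stop on an object; the grip force is fixed at half the most. Time passes only in rows, so rows that do not move let the fingers close. It gives the time, the measured TCP pose, the force, the opening and the grip force at its end, in the units of the state.
- ctrl.get_obs(): the state, without advancing time (a new reading comes with each control period).
- vision.snapshot(name): name is "scene" or "top" or "wrist"; returns (picture, depth): 420x560x3 uint8, red, green, blue; 420x560 float32, m along the optical axis (not along the pixel's ray), 0 where there is no reading.
- vision.camera_model(name): a dict with "vertical_fov" (degrees; the focal length in pixels is half the picture's height over the tangent of half this angle, whatever the lens; pixels are square), "cx", "cy" (the principal point, pixels), "cam_to_world" (4x4, takes a point from camera to world coordinates). Camera axes: x right, y down, z forward; pixel columns grow to the right and rows downward; lengths in m; the calibration is good to about 2 mm. A picture is of the moment at which its call begins: read the wrist's pose just before it. camera_model takes no time and is no camera call; for the wrist camera it gives the pose at the moment of the call.
- ctrl.close_job(): hands the job in; it is judged then, once.
The state is a dict: "clock": time; "joint_pos": joint angles; "qvel": joint speeds; "tau": joint torques, N m; "tool_pos": TCP position; "orientation": TCP orientation; "force": force on the tool from outside, world axes, zero at the start; "moment": the same for the moment, N m; "opening": finger opening in m; "gripper_force": force on a finger pad.
Only numpy, scipy, OpenCV 4.12 (cv2) and the standard library are available. Lean on these libraries where they do the work, as an engineer would, in place of code of your own. Each camera call takes 0.05 s, during which the arm holds its last target. There are 200 camera calls.

TASK

Build up the trocar seal head upside down in the grey metal assembly nest, one part at a time, keeping each part the way up it already lies: first the cap into the nest's round seat, then the funnel seal into the recess of the cap, then the duckbill valve over the neck of the seal, and last the housing over the valve and onto the cap. Every part must sit level and fully home on the one below, and the beaker of plugs, the tally counter and the blue nest stay where they are.

Things in the scene. Friction and masses are not known exactly. Their poses are not given: they have to be found in the camera images.
- nest_seat (a point): Assembly nest: plain grey metal block, 86 (x) x 76 (y) x 20 mm, fixed, with small dark screws at its corners and one round seat in the middle of its top: 54 mm wide, 8 mm deep, 3 mm lead-in chamfer, flat floor with a dark 18 mm disc in its centre. The point is the centre of the seat's floor, 12 mm above the table; z is up.
- cap_mid (a point): Cap, loose: low pale round puck with fine vertical ribs, 50 mm in diameter, 24 mm high, foot tapered to 42 mm; in its top a round recess, 41 mm wide, 5 mm deep, with a dark 13 mm disc on its floor. The point is on its axis half-way up (12 mm above the foot); z is up. Home, its foot is on the seat's floor and its upper 16 mm stand above the nest: grasp it there, across the diameter.
- seal_mid (a point): Funnel seal, loose: grey, rigid, 26 mm high: a round flange 37 mm in diameter, 5 mm thick, its foot tapered to 31 mm; on it a round neck to grasp, 18 mm in diameter from 5 to 22 mm up, then tapering to 10 mm at the top with a dark dot. The point is on its axis 13 mm above the foot; z is up. Home, its foot is 19 mm above the cap's foot, the flange flush with the cap's rim.
- valve_mid (a point): Duckbill valve, loose: black, rigid, 38 mm high: flange 38 mm in diameter, 5 mm thick; round body to grasp, 28 mm in diameter from 5 to 26 mm up; then two lips tapering to a wedge 25 mm long (along x), 4 mm thick, with a pale slit line. Hollow from below: bore 21.5 mm, 24 mm deep. The point is on its axis 19 mm above the foot; z is up. Home, its foot is 5 mm above the seal's foot.
- housing_neck (a point): Housing, loose: pale bell 76 mm high: skirt 68 mm wide at the foot, body 51 mm, side port 30 mm up reaching 39 mm out along y; on top a round neck to grasp, 26 mm in diameter from 57 to 76 mm up, dark end. Inside: mouth 61 mm narrowing to 54, ledge 7 mm up, bore 42 mm up to 48 mm. The point is on its axis 66 mm above the foot; z is up. Home, ledge on cap rim, foot 17 mm above the cap's foot.
- beaker: Bystander, to be left alone: clear beaker of black valve plugs, 61 mm in diameter, 48 mm high, loose; origin under its centre.
- counter: Bystander, to be left alone: hand tally counter lying on its back, 72 x 52 x 24 mm, loose; origin at its underside.
- blue_nest: Bystander, to be left alone (not the nest to build in): small blue machined block with four seats, 52 x 106 x 29 mm, loose; origin under its centre.
- assembly_press: Hand lever press, fixed behind the work, to be kept clear of with the gripper and wrist: base 235 (x) x 150 (y) x 20 mm; its head, 58 mm wide and up to 300 mm high, begins 76 mm before the origin (towards the robot), the ball of its lever at 350 to 390 mm height 120 mm before and 35 to 70 mm to the right of the origin. Origin on the table under its centre.
Mind the look-alikes: they are no part of the job. What is shaped like the part that bears cap_mid but purple is not meant. Leave any red look-alike of the part that bears seal_mid alone.

How it is judged:
By the outcome, as a careful person would: the job done as asked, in the order asked, and still so for the second after the job is handed in, with the robot touching nothing.
It also fails if it takes over 112 s, if anything falls off the work surface, if the arm or the gripper's body presses on something with over 40 N, if the wrist force passes 120 N, or if a joint passes its speed limit or range.

## Working session

There is one attempt and no reset: what is moved stays moved. The work goes in short steps, Python scripts to look and compute and a tool call to move; the robot and the scene stay as the last step left them, time stands still between calls to the robot, and variables do not carry over. Pictures are saved under pics/ and viewed, at most 14 in all, crops included, and the job is handed in when it is done.

Besides the shell and the picture viewer there is one more tool, called after "Emit:" in YAML: its name, and indented under it one key for each argument. move_arm: Moves the arm, as the interface text tells. Its arguments: {"type":"object","properties":{"moves":{"type":"array"}},"required":["moves"]}

```bash
mkdir -p pics
cat > h.py <<'E'
import numpy as np, cv2
from plant import ctrl, vision
def snap(n):
    m=vision.camera_model(n); p,d=vision.snapshot(n); return p,d,m
def pts(d,m):
    h,w=d.shape; f=h/2/np.tan(np.radians(m["vertical_fov"]/2))
    v,u=np.mgrid[:h,:w]; c=np.stack([(u-m["cx"])/f*d,(v-m["cy"])/f*d,d],-1)
    T=np.array(m["cam_to_world"]); return c@T[:3,:3].T+T[:3,3]
def save(n,p,s=1): cv2.imwrite(f"pics/{n}.png",cv2.resize(p[...,::-1],None,fx=s,fy=s))
E
python3 - <<'E'
from h import *
o=ctrl.get_obs(); print(o)
for n in("scene","top"):
    p,d,m=snap(n); save(n+"0",p,1.4); np.savez(n+"0.npz",p=p,d=d,**{k:np.array(v) for k,v in m.items() if k!='name'})
    print(n,m)
E
```

```text
{'clock': 0.0, 'joint_pos': array([-5.53419090e+01,  2.05915804e+01,  6.33624856e-01, -2.09530296e-02,
       -7.01345822e+01, -1.65071078e+01]), 'qvel': array([ 0.01235739,  0.06551266,  0.06894115,  0.07769869, -0.06968408,
        0.03205627]), 'tau': array([ 2.50460238e-03, -5.82711482e+01,  2.93062466e+01,  6.99718729e+00,
        6.91790512e-03, -9.12208907e-05]), 'tool_pos': array([ 0.21011385, -0.6409673 ,  0.23361727]), 'orientation': array([ 1.79905679e+02, -7.41055873e-03, -1.61856147e+02]), 'force': array([ 0.14883399, -0.10640329,  0.47163271]), 'moment': array([-0.05083895,  0.04274172,  0.01962041]), 'gripper_force': 0.0, 'opening': 0.08758317467824507}
scene {'vertical_fov': 49.681768866451776, 'cx': 284.6651223384295, 'cy': 212.79400396140366, 'cam_to_world': array([[ 0.57458204, -0.39546036,  0.71656582, -0.25651995],
       [-0.81831913, -0.26211031,  0.51151929, -0.65368194],
       [-0.01446631, -0.88028932, -0.47421665,  0.61759989],
       [ 0.        ,  0.        ,  0.        ,  1.        ]])}
top {'vertical_fov': 44.42794254330616, 'cx': 277.09508250247427, 'cy': 212.9273370307153, 'cam_to_world': array([[-0.00927073, -0.99482653,  0.10116434,  0.42495069],
       [-0.99995184,  0.00954889,  0.00226575, -0.10025321],
       [-0.00322004, -0.10113846, -0.99486715,  1.15069113],
       [ 0.        ,  0.        ,  0.        ,  1.        ]])}
```

View pics/scene0.png

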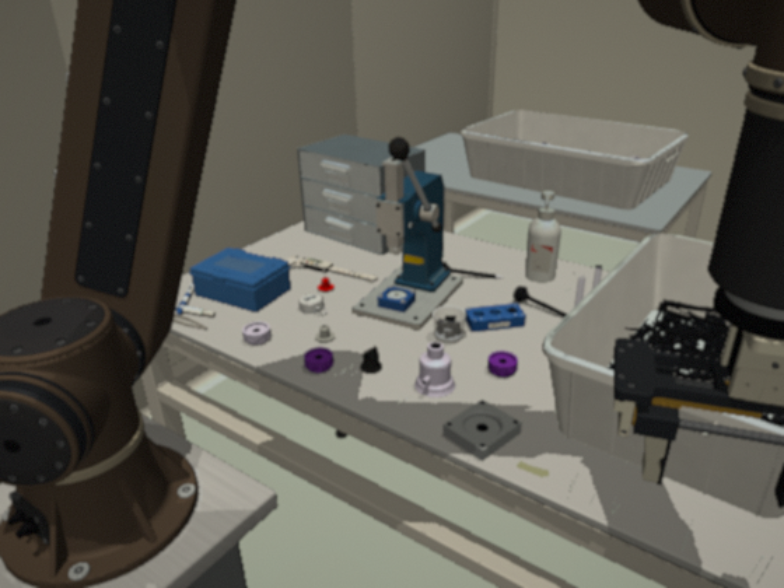

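View pics/top0.png

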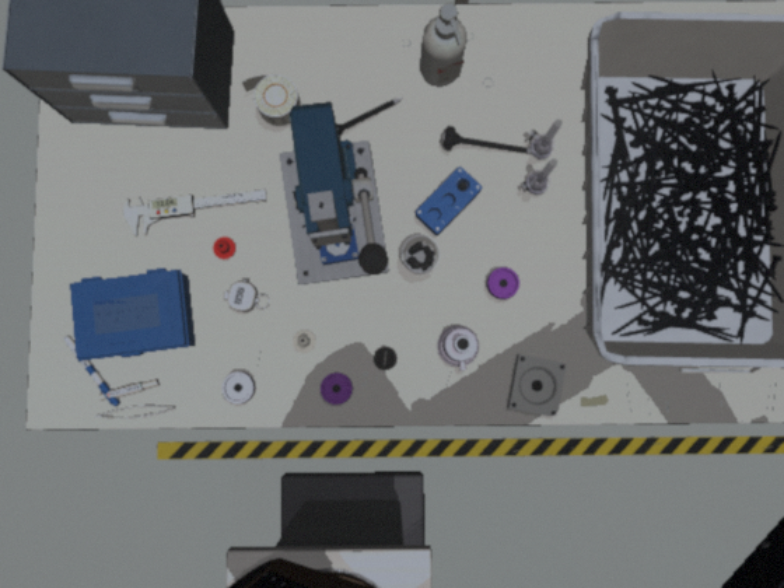

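The top view (1.4x pixels) shows these candidates:
- **Cap:** pale puck at (238,387). Purple look-alikes are at (337,388) and (503,283).
- **Seal:** grey, at (304,340). The red look-alike is at (225,247).
- **Valve:** black, at (385,357). The press ball (372,258) is also black but is not a part, and the beaker of plugs is at (418,255).
- **Housing:** (460,345).
- **Grey nest:** (537,385). The blue nest is at (448,200).

I choose by colour as described.

```bash
cat >> h.py <<'E'
def ray(u,v,m,z):
    f=210/np.tan(np.radians(m["vertical_fov"]/2)); T=np.array(m["cam_to_world"])
    r=T[:3,:3]@np.array([(u-m["cx"])/f,(v-m["cy"])/f,1]); return T[:3,3]+r*(z-T[2,3])/r[2]
E
python3 - <<'E'
from h import *
D=np.load("top0.npz"); p,d=D["p"],D["d"]; m={k:D[k] for k in("vertical_fov","cx","cy","cam_to_world")}
P=pts(d,m)
for n,(u,v),z in[("cap",(238,387),.019),("seal",(304,340),.026),("valve",(385,357),.038),("housing",(460,345),.076),("nest",(537,385),.012),("beaker",(418,255),.048),("blue",(448,200),.029),("counter",(241,296),.024),("ball",(372,258),.37)]:
    u/=1.4;v/=1.4; print(n,ray(u,v,m,z).round(4),"depth pt",P[int(v),int(u)].round(4))
    # blob of points above table near
    c=ray(u,v,m,z)[:2]; q=P[(np.hypot(*(P[...,:2]-c).transpose(2,0,1))<.05)&(P[...,2]>.008)&(d>0)]
    print("   blob",q[:,:2].min(0).round(3),q[:,:2].max(0).round(3),"zmax",q[:,2].max().round(3),len(q))
a=cv2.resize(p[215:305,140:440][...,::-1],None,fx=2.66,fy=2.66,interpolation=cv2.INTER_CUBIC); cv2.imwrite("pics/crop1.png",a)
E
```

```text
cap [0.4027 0.1377 0.019 ] depth pt [0.4036 0.1381 0.0172]
   blob [0.38  0.113] [0.428 0.162] zmax 0.028 438
seal [0.4748 0.034  0.026 ] depth pt [0.4767 0.0344 0.0255]
   blob [0.464 0.027] [0.484 0.05 ] zmax 0.029 60
valve [ 0.4469 -0.0924  0.038 ] depth pt [ 0.4469 -0.0924  0.0376]
   blob [ 0.434 -0.11 ] [ 0.465 -0.077] zmax 0.04 134
housing [ 0.463  -0.2045  0.076 ] depth pt [ 0.464  -0.2036  0.0733]
   blob [ 0.429 -0.236] [ 0.495 -0.178] zmax 0.08 592
nest [ 0.4014 -0.3303  0.012 ] depth pt [ 0.4013 -0.3297  0.0087]
   blob [ 0.356 -0.373] [ 0.447 -0.286] zmax 0.027 1302
beaker [ 0.6037 -0.1449  0.048 ] depth pt [ 0.6114 -0.1455  0.0029]
   blob [ 0.577 -0.179] [ 0.638 -0.098] zmax 0.053 512
blue [ 0.6946 -0.1945  0.029 ] depth pt [ 0.7008 -0.196   0.0116]
   blob [ 0.647 -0.242] [ 0.744 -0.148] zmax 0.031 952
counter [0.5451 0.1336 0.024 ] depth pt [0.546 0.134 0.024]
   blob [0.524 0.101] [0.576 0.163] zmax 0.027 394
ball [ 0.5487 -0.0814  0.37  ] depth pt [ 0.5497 -0.0802  0.3662]
   blob [ 0.534 -0.099] [ 0.598 -0.04 ] zmax 0.371 516
```

View pics/crop1.png

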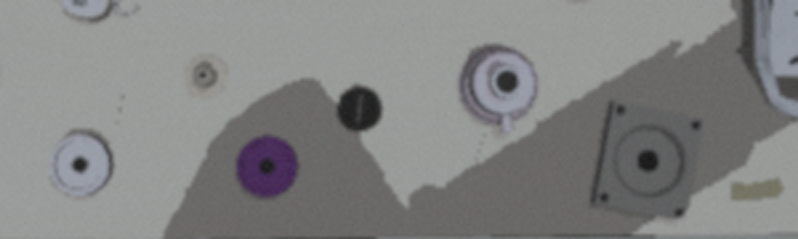

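The crop confirms the choice: pale cap at (80,164), grey seal at (205,75), black valve with a vertical slit line at (360,108), housing at (507,82), and grey nest seat at (648,160). The purple cap at (266,166) is rejected. Before moving I'll check the bin clearance near the nest.

```bash
cat >> h.py <<'E'
from scipy.spatial.transform import Rotation as Ro
def go(target,yaw=None):
    o=ctrl.get_obs(); R=Ro.from_euler('xyz',o["orientation"],degrees=True); d=R.inv().apply(np.array(target)-o["tool_pos"])*100
    t=None if yaw is None else (R.inv()*Ro.from_euler('xyz',[180,0,yaw],degrees=True)).as_rotvec().round(4)
    print("shift cm",d.round(2),"rot",t)
E
python3 - <<'E'
from h import *
D=np.load("top0.npz"); P=pts(D["d"],D)
q=P.reshape(-1,3)
for x0 in(.3,.35,.4,.45,.5):
  for z0 in(.03,.06,.1,.15):
    s=q[(q[:,0]>x0)&(q[:,0]<x0+.05)&(q[:,1]<-.34)&(q[:,1]>-.6)&(q[:,2]>z0)]
    if len(s)>5: print(x0,z0,len(s),"ymax",s[:,1].max().round(3),"zmax",s[:,2].max().round(3))
go([.40,-.33,.235],180)
E
```

```text
0.3 0.03 492 ymax -0.34 zmax 0.692
0.3 0.06 492 ymax -0.34 zmax 0.692
0.3 0.1 492 ymax -0.34 zmax 0.692
0.3 0.15 492 ymax -0.34 zmax 0.692
0.4 0.03 1168 ymax -0.391 zmax 0.155
0.4 0.06 1168 ymax -0.391 zmax 0.155
0.4 0.1 1162 ymax -0.391 zmax 0.155
0.4 0.15 284 ymax -0.397 zmax 0.155
0.45 0.03 896 ymax -0.382 zmax 0.155
0.45 0.06 571 ymax -0.382 zmax 0.155
0.45 0.1 272 ymax -0.382 zmax 0.155
0.45 0.15 62 ymax -0.383 zmax 0.155
0.5 0.03 1209 ymax -0.383 zmax 0.156
0.5 0.06 675 ymax -0.383 zmax 0.156
0.5 0.1 210 ymax -0.383 zmax 0.156
0.5 0.15 57 ymax -0.383 zmax 0.156
shift cm [-27.73  23.64  -0.1 ] rot [ 0.0014 -0.0004  0.3167]
```

Emit:
move_arm:
  moves: [8.76, -3.47, 2.95, 0, 0, 0, 0, 8.76, -3.47, 2.95, 0, 0, 0, 0, 8.76, -3.47, 2.95, 0, 0, 0, 0, 8.76, -3.47, 2.95, 0, 0, 0, 0, 8.76, -3.47, 2.95, 0, 0, 0, 0, 8.76, -3.47, 2.95, 0, 0, 0, 0, 8.76, -3.47, 2.95, 0, 0, 0, 0, 8.76, -3.47, 2.95, 0, 0, 0, 0]

```text
clock: 0.9
tool_pos: [0.401, -0.3288, 0.2345]
orientation: [180.0, -0.0, -161.9]
force: [-0.2, 0.4, 1.1]
opening: 0.0876
gripper_force: 0.0
```

Emit:
move_arm:
  moves: [8.76, 0, 0, 0, 0, 0, -0.149, 8.76, 0, 0, 0, 0, 0, -0.149, 8.76, 0, 0, 0, 0, 0, -0.149, 8.76, 0, 0, 0, 0, 0, -0.149, 8.76, 0, 0, 0, 0, 0, -0.149, 8.76, 0, 0, 0, 0, 0, -0.149, 8.76, 0, 0, 0, 0, 0, -0.149, 8.76, 0, 0, 0, 0, 0, -0.149]

```text
clock: 1.7
tool_pos: [0.4003, -0.3305, 0.2342]
orientation: [180.0, 0.0, -93.2]
force: [0.2, 0.7, -0.4]
opening: 0.0874
gripper_force: 0.0
```

Emit:
move_arm:
  moves: [8.76, 0, 0, 0, 0, 0, -0.149, 8.76, 0, 0, 0, 0, 0, -0.149, 8.76, 0, 0, 0, 0, 0, -0.149, 8.76, 0, 0, 0, 0, 0, -0.149, 8.76, 0, 0, 0, 0, 0, -0.149, 8.76, 0, 0, 0, 0, 0, -0.149, 8.76, 0, 0, 0, 0, 0, 0, 8.76, 0, 0, 0, 0, 0, 0]

```text
clock: 2.5
tool_pos: [0.4004, -0.3306, 0.2344]
orientation: [180.0, 0.0, -42.6]
force: [-0.1, 0.3, 0.5]
opening: 0.0876
gripper_force: 0.0
```

Run:
```python
from h import *
p,d,m=snap("wrist"); save("w1",p,1.4); np.savez("w1.npz",p=p,d=d,**m)
o=ctrl.get_obs(); print(o["tool_pos"],o["orientation"],o["joint_pos"].round(1),o["force"],m)
D=np.load("top0.npz"); q=pts(D["d"],D).reshape(-1,3); s=q[(q[:,2]>.1)&(q[:,2]<.17)&(q[:,0]>.4)&(q[:,1]<-.37)&(q[:,1]>-.6)]; print(s.min(0),s[s[:,0]<.44][:,:].max(0))
```

```text
[ 0.40042285 -0.33060177  0.23442049] [ 1.79997645e+02  1.63907867e-02 -4.25725874e+01] [-17.9   5.8 -18.8  -0.  -65.4  65.3] [-0.44615363 -0.75980839 -0.21119521] {'vertical_fov': 59.08932155427108, 'cx': 279.94869530990223, 'cy': 211.0602507382621, 'cam_to_world': array([[-6.76309376e-01, -7.14116540e-01, -1.80674280e-01,
         4.47792964e-01],
       [-7.36617626e-01,  6.55756065e-01,  1.65464365e-01,
        -3.74233514e-01],
       [ 3.17415179e-04,  2.44992961e-01, -9.69524805e-01,
         3.84954660e-01],
       [ 0.00000000e+00,  0.00000000e+00,  0.00000000e+00,
         1.00000000e+00]])}
[ 0.42073679 -0.59997107  0.100005  ] [ 0.4399721 -0.4002697  0.1548327]
```

View pics/w1.png

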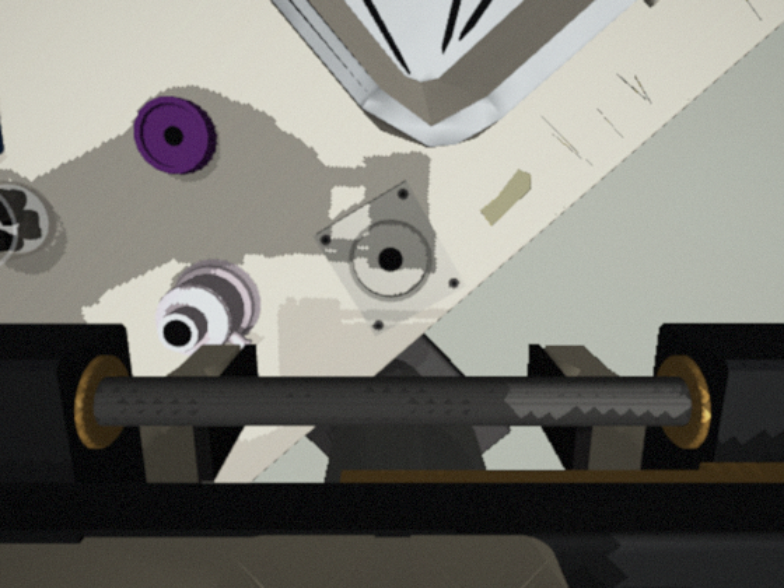

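The wrist view (1.4x) shows the grey nest seat's disc at (390,259), the housing's dark end at (178,333), the bin corner at (430,145) and the purple cap at (175,135). Next I'll compute positions from this view.

```bash
cat >> h.py <<'E'
def dark(p,c,rad,thr):
    g=cv2.cvtColor(p,cv2.COLOR_RGB2GRAY); M=(g<thr).astype(np.uint8); n,l,st,ce=cv2.connectedComponentsWithStats(M)
    return [(ce[i].round(1).tolist(),int(st[i,4])) for i in range(1,n) if np.hypot(*(ce[i]-c))<rad and st[i,4]>8]
E
python3 - <<'E'
from h import *
for f,L in(("w1.npz",[("nest",(279,185),.012),("hous",(127,238),.076)]),("top0.npz",[("nest",(384,275),.012),("hous",(330,245),.076),("cap",(170,276),.019),("valve",(275,255),.02)])):
    D=np.load(f); P=pts(D["d"],D)
    for n,c,z in L:
        for t in (40,55,70):
            for ce,a in dark(D["p"],c,12,t): print(f,n,t,ce,a,ray(*ce,D,z).round(4), "D",P[int(ce[1]),int(ce[0])].round(4))
D=np.load("w1.npz"); P=pts(D["d"],D)
# table level, nest top extent
print("table",P[30:60,60:120,2].mean().round(4)); 
for u,v in((288,138),(232,171),(270,232),(324,202)):print("screw",ray(u,v,D,.02).round(4),P[v,u].round(4))
E
```

```text
w1.npz nest 40 [278.4, 184.8] 204 [ 0.3997 -0.3281  0.012 ] D [ 0.4005 -0.3283  0.0114]
w1.npz nest 55 [278.4, 184.7] 214 [ 0.3998 -0.3282  0.012 ] D [ 0.4005 -0.3283  0.0114]
w1.npz nest 70 [278.4, 184.8] 225 [ 0.3997 -0.3281  0.012 ] D [ 0.4005 -0.3283  0.0114]
w1.npz hous 40 [126.2, 237.6] 257 [ 0.4636 -0.2061  0.076 ] D [ 0.4641 -0.2064  0.076 ]
w1.npz hous 55 [126.1, 237.6] 266 [ 0.4637 -0.206   0.076 ] D [ 0.4641 -0.2064  0.076 ]
w1.npz hous 70 [126.1, 237.6] 272 [ 0.4637 -0.206   0.076 ] D [ 0.4641 -0.2064  0.076 ]
top0.npz nest 40 [383.2, 275.0] 29 [ 0.4014 -0.3295  0.012 ] D [ 0.4013 -0.3297  0.0087]
top0.npz nest 55 [383.2, 275.0] 42 [ 0.4014 -0.3295  0.012 ] D [ 0.4013 -0.3297  0.0087]
top0.npz nest 70 [383.2, 275.2] 50 [ 0.401  -0.3295  0.012 ] D [ 0.4013 -0.3297  0.0087]
top0.npz nest 70 [395.7, 276.0] 9 [ 0.399  -0.3569  0.012 ] D [ 0.399  -0.3553  0.0124]
top0.npz hous 55 [330.4, 245.3] 29 [ 0.4653 -0.2084  0.076 ] D [ 0.4659 -0.2075  0.077 ]
top0.npz hous 70 [330.1, 245.3] 39 [ 0.4653 -0.2078  0.076 ] D [ 0.4659 -0.2075  0.077 ]
top0.npz cap 55 [169.5, 276.5] 12 [0.4026 0.1388 0.019 ] D [0.4036 0.1406 0.0159]
top0.npz cap 70 [169.6, 276.6] 15 [0.4024 0.1386 0.019 ] D [0.4036 0.1406 0.0159]
top0.npz valve 40 [270.9, 255.6] 53 [ 0.4461 -0.0832  0.02  ] D [ 0.4472 -0.0814  0.0288]
top0.npz valve 40 [278.2, 256.3] 46 [ 0.4444 -0.0992  0.02  ] D [ 0.4448 -0.0988  0.0349]
top0.npz valve 55 [274.5, 255.7] 170 [ 0.4458 -0.0911  0.02  ] D [ 0.447  -0.0902  0.0364]
top0.npz valve 70 [274.6, 255.6] 201 [ 0.446  -0.0913  0.02  ] D [ 0.447  -0.0902  0.0364]
table 0.0015
screw [ 0.4282 -0.367   0.02  ] [ 0.4283 -0.367   0.0209]
screw [ 0.442  -0.3047  0.02  ] [ 0.442  -0.305   0.0216]
screw [ 0.3703 -0.2893  0.02  ] [ 0.3706 -0.2897  0.0215]
screw [ 0.3566 -0.3511  0.02  ] [ 0.357  -0.3512  0.0215]
```

Emit:
move_arm:
  moves: [8.76, 0, 0, 0, 0, 0, 0.148, 8.76, 0, 0, 0, 0, 0, 0.148, 8.76, 0, 0, 0, 0, 0, 0.148, 8.76, 0, 0, 0, 0, 0, 0.148, 8.76, 0, 0, 0, 0, 0, 0.148, 8.76, 0, 0, 0, 0, 0, 0.148, 8.76, 0, 0, 0, 0, 0, 0.148, 8.76, 0, 0, 0, 0, 0, 0.148]

```text
clock: 3.35
tool_pos: [0.4005, -0.3306, 0.2345]
orientation: [180.0, 0.0, -110.7]
force: [0.1, -0.4, 0.4]
opening: 0.0876
gripper_force: 0.0
```

Emit:
move_arm:
  moves: [8.76, 0, 0, 0, 0, 0, 0.148, 8.76, 0, 0, 0, 0, 0, 0.148, 8.76, 0, 0, 0, 0, 0, 0.148, 8.76, 0, 0, 0, 0, 0, 0.148, 8.76, 0, 0, 0, 0, 0, 0.148, 8.76, 0, 0, 0, 0, 0, 0.148, 8.76, 0, 0, 0, 0, 0, 0.148, 8.76, 0, 0, 0, 0, 0, 0.148]

```text
clock: 4.15
tool_pos: [0.4005, -0.3306, 0.2345]
orientation: [180.0, -0.0, -178.6]
force: [0.2, -0.7, -0.2]
opening: 0.0875
gripper_force: 0.0
```

Run:
```python
from h import *
go([.42,-.09,.20]); go([.403,.138,.12],170)
```

```text
shift cm [-2.56 24.01  3.45] rot None
shift cm [-1.44 46.84 11.45] rot [ 1.000e-04 -1.000e-04  1.998e-01]
```

Emit:
move_arm:
  moves: [8.76, -0.5, 4.7, 0.7, 0, 0, 0, 8.76, -0.5, 4.7, 0.7, 0, 0, 0, 8.76, -0.5, 4.7, 0.7, 0, 0, 0, 8.76, -0.5, 4.7, 0.7, 0, 0, 0, 8.76, -0.5, 4.7, 0.7, 0, 0, 0, 8.76, 0.2, 4.7, 0.7, 0, 0, 0, 8.76, 0.2, 4.7, 0.7, 0, 0, 0, 8.76, 0.2, 4.7, 0.7, 0, 0, 0]

```text
clock: 4.95
tool_pos: [0.406, 0.0476, 0.1787]
orientation: [180.0, 0.1, -178.2]
force: [2.2, -0.6, -0.9]
opening: 0.0879
gripper_force: 0.0
```

Emit:
move_arm:
  moves: [8.76, 0.3, 4.6, 2, 0, 0, 0, 8.76, 0.3, 4.6, 2, 0, 0, 0, 8.76, 0, 0, 0, 0, 0, 0, 8.76, 0, 0, 0, 0, 0, 0]

```text
clock: 5.35
tool_pos: [0.3968, 0.1379, 0.1383]
orientation: [-179.9, -0.1, -178.0]
force: [-0.5, -0.4, -0.1]
opening: 0.0876
gripper_force: 0.0
```

Run:
```python
from h import *
p,d,m=snap("wrist"); save("w2",p,1.0); np.savez("w2.npz",p=p,d=d,**m)
o=ctrl.get_obs(); print(o["tool_pos"],o["orientation"],o["joint_pos"].round(1))
print([(ce,a,ray(*ce,m,.019).round(4)) for ce,a in dark(p,(280,190),80,50) if a>50])
go([.4026,.138,.020],180)
```

```text
[0.39708602 0.13712885 0.13869792] [-1.79967634e+02 -2.81524808e-02 -1.78038259e+02] [  46.2    1.3  -37.7    0.   -51.1 -134.3]
[([282.6, 214.4], 180, array([0.401 , 0.1406, 0.019 ]))]
shift cm [-0.56  0.07 11.87] rot [-0.0006 -0.0005  0.0342]
```

View pics/w2.png

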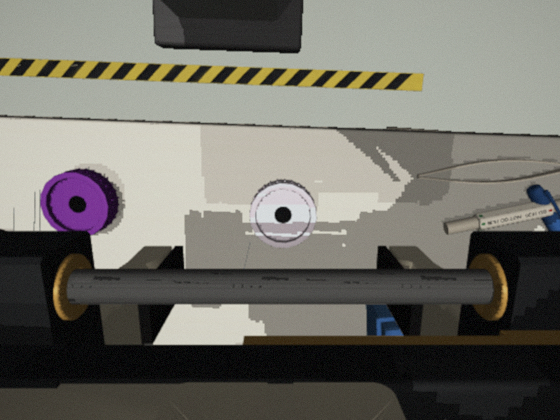

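The cap lies at (283,214) between the fingers, with its dark disc visible. The purple one at (77,205) stays clear of the fingers. Going down to grasp.

Emit:
move_arm:
  moves: [8.76, -0.25, 0.1, 3.9, 0, 0, 0, 8.76, -0.24, 0.1, 3.9, 0, 0, 0, 8.76, 0, 0, 2.5, 0, 0, 0, 8.76, 0, 0, 1.5, 0, 0, 0, 8.76, 0, 0, 0, 0, 0, 0, 4.0, 0, 0, 0, 0, 0, 0, 4.0, 0, 0, 0, 0, 0, 0, 4.0, 0, 0, 0, 0, 0, 0]

```text
clock: 6.2
tool_pos: [0.4028, 0.1396, 0.0219]
orientation: [179.9, 0.1, -178.0]
force: [0.5, -0.1, -0.3]
opening: 0.0684
gripper_force: 0.0
```

Emit:
move_arm:
  moves: [4.0, 0, 0, 0, 0, 0, 0, 4.0, 0, 0, 0, 0, 0, 0, 4.0, 0, 0, 0, 0, 0, 0, 4.0, 0, 0, 0, 0, 0, 0]

```text
clock: 6.6
tool_pos: [0.4023, 0.1394, 0.0211]
orientation: [180.0, 0.0, -178.0]
force: [-2.1, -1.3, 6.6]
opening: 0.0488
gripper_force: 30.0
```

Emit:
move_arm:
  moves: [4.0, 0, 0, -1.5, 0, 0, 0, 4.0, 0, 0, -4, 0, 0, 0, 4.0, 0, 0, -4.5, 0, 0, 0, 4.0, -0.4, -4.5, -1, 0, 0, 0, 4.0, -0.4, -4.5, 0, 0, 0, 0, 4.0, -0.4, -4.5, 0, 0, 0, 0, 4.0, -0.4, -4.5, 0, 0, 0, 0, 4.0, 0, -4.5, 0, 0, 0, 0]

```text
clock: 7.4
tool_pos: [0.426, -0.0867, 0.131]
orientation: [180.0, 0.0, -178.0]
force: [1.4, 0.8, -0.6]
opening: 0.0488
gripper_force: 30.0
```

Emit:
move_arm:
  moves: [4.0, 0, -4.5, 0, 0, 0, 0, 4.0, 0, -4.5, 0, 0, 0, 0, 4.0, 0, -4.5, 0, 0, 0, 0, 4.0, 0.4, -4.5, 0, 0, 0, 0, 4.0, 0.4, -4.5, 0, 0, 0, 0, 4.0, 0, 0, 0, 0, 0, 0.147, 4.0, 0, 0, 0, 0, 0, 0.147, 4.0, 0, 0, 0, 0, 0, 0.147]

```text
clock: 8.2
tool_pos: [0.4251, -0.3107, 0.1301]
orientation: [180.0, -0.1, 156.3]
force: [0.6, 1.0, -1.0]
opening: 0.0484
gripper_force: 30.0
```

Emit:
move_arm:
  moves: [4.0, 0, 0, 0, 0, 0, 0.147, 4.0, 0, 0, 0, 0, 0, 0.147, 4.0, 0, 0, 0, 0, 0, 0, 4.0, 0, 0, 0, 0, 0, 0]

```text
clock: 8.6
tool_pos: [0.4256, -0.3101, 0.1306]
orientation: [-180.0, -0.0, 140.1]
force: [-0.2, 0.3, -0.5]
opening: 0.0482
gripper_force: 30.0
```

Run:
```python
from h import *
p,d,m=snap("wrist"); save("w3",p,1.0); np.savez("w3.npz",p=p,d=d,**m)
p2,d2,m2=snap("top"); np.savez("t3.npz",p=p2,d=d2,**m2)
o=ctrl.get_obs(); print(o["tool_pos"],o["orientation"],o["joint_pos"].round(1),o["force"],o["opening"])
z=o["tool_pos"][2]-.0211
print([(ce,a,ray(*ce,m,z+.019).round(4)) for ce,a in dark(p,(280,190),120,50) if 40<a<600])
go([.4003,-.3288,.033])
save("t3",p2[220:340,330:440],4)
```

```text
[ 0.42572117 -0.31012172  0.13065362] [-1.79998169e+02 -1.30205564e-02  1.40081443e+02] [ -14.7   12.1  -26.1   -0.   -51.9 -115.2] [-0.44282072  0.94444745  0.01016129] 0.04873537786207628
[([217.4, 94.6], 109, array([ 0.3519, -0.2807,  0.1286])), ([199.5, 111.0], 62, array([ 0.352 , -0.2904,  0.1286])), ([181.8, 126.7], 89, array([ 0.3519, -0.3   ,  0.1286])), ([238.9, 198.3], 403, array([ 0.3886, -0.3018,  0.1286]))]
shift cm [ 0.75 -3.06  9.77] rot None
```

View pics/w3.png

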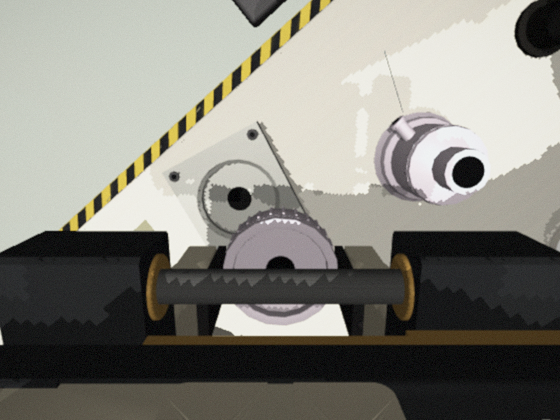

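The wrist view shows the nest disc at (239,198), the housing end at (467,171), and the cap held level at about (280,265).

Run:
```python
from h import *
D=np.load("w3.npz");p=D["p"];P=pts(D["d"],D)
print("nest",ray(238.9,198.3,D,.012).round(4))
for ce,a in dark(p,(467,171),15,50): print("hous",ce,a,ray(*ce,D,.076).round(4))
q=P[205:330,215:345].reshape(-1,3); q=q[(q[:,2]>.105)&(q[:,2]<.14)]
r=q[q[:,2]>q[:,2].max()-.006]; print(len(r),np.percentile(r[:,2],[5,50,95]).round(4))
T=np.array([.42572,-.31012]); a=np.radians(140.08); tx=np.array([np.cos(a),np.sin(a)]); ty=np.array([np.sin(a),-np.cos(a)])
# front outer edge of rim (toward camera = +tool x)
for dy in(-.015,-.01,-.005,0,.005,.01,.015):
    s=r[:,:2]-T; k=abs(s@ty-dy)<.0025; x=(s@tx)[k]; 
    if k.sum(): print(dy,"max x",x.max().round(4),"circle centre x",(x.max()-np.sqrt(.025**2-dy**2)).round(4))
```

```text
nest [ 0.3996 -0.3282  0.012 ]
hous [467.8, 171.7] 726 [ 0.4638 -0.2059  0.076 ]
1167 [0.134  0.1344 0.1369]
-0.015 max x 0.0224 circle centre x 0.0024
-0.01 max x 0.0251 circle centre x 0.0022
-0.005 max x 0.0268 circle centre x 0.0023
0 max x 0.0264 circle centre x 0.0014
0.005 max x 0.0261 circle centre x 0.0016
0.01 max x 0.025 circle centre x 0.0021
0.015 max x 0.0229 circle centre x 0.0029
```

Emit:
move_arm:
  moves: [4.0, 0.35, -1.6, 1, 0, 0, 0, 4.0, 0.34, -1.46, 2, 0, 0, 0, 4.0, 0, 0, 3, 0, 0, 0, 4.0, 0, 0, 1.5, 0, 0, 0, 4.0, 0, 0, 0.7, 0, 0, 0, 4.0, 0, 0, 0.5, 0, 0, 0, 4.0, 0, 0, 0.4, 0, 0, 0, 4.0, 0, 0, 0.3, 0, 0, 0]

```text
clock: 9.5
tool_pos: [0.4012, -0.3294, 0.037]
orientation: [180.0, 0.1, 139.9]
force: [-0.1, -0.1, -0.4]
opening: 0.0489
gripper_force: 30.0
```

Emit:
move_arm:
  moves: [4.0, 0, 0, 0.2, 0, 0, 0, 4.0, 0, 0, 0.15, 0, 0, 0, 4.0, 0, 0, 0, 0, 0, 0]

```text
clock: 9.8
tool_pos: [0.4009, -0.3292, 0.0334]
orientation: [180.0, 0.0, 139.9]
force: [-0.2, 0.1, -0.2]
opening: 0.0486
gripper_force: 30.0
```

Emit:
move_arm:
  moves: [4.0, 0, 0, 0.05, 0, 0, 0, 4.0, 0, 0, 0.05, 0, 0, 0, 4.0, 0, 0, 0, 0, 0, 0]

```text
clock: 10.1
tool_pos: [0.401, -0.3292, 0.0331]
orientation: [180.0, 0.0, 139.9]
force: [-1.6, 1.8, 7.6]
opening: 0.0488
gripper_force: 30.0
```

Emit:
move_arm:
  moves: [8.0, 0, 0, 0, 0, 0, 0, 8.0, 0, 0, 0, 0, 0, 0, 8.0, 0, 0, 0, 0, 0, 0, 8.0, 0, 0, -1, 0, 0, 0, 8.0, 0, 0, -3, 0, 0, 0, 8.0, 0, 0, -3, 0, 0, 0, 8.0, 0, 0, -2, 0, 0, 0, 8.0, 0, 0, 0, 0, 0, 0]

```text
clock: 10.9
tool_pos: [0.4026, -0.3301, 0.126]
orientation: [179.9, 0.3, 139.9]
force: [1.3, -0.3, 0.1]
opening: 0.0802
gripper_force: 0.0
```

Run:
```python
from h import *
p,d,m=snap("wrist"); np.savez("w4.npz",p=p,d=d,**m)
o=ctrl.get_obs(); print(o["tool_pos"],o["orientation"],o["joint_pos"].round(1),o["opening"])
P=pts(d,m)
for ce,a in dark(p,(280,220),200,50):
    if a<900: print(ce,a,"z.031",ray(*ce,m,.031).round(4),"z.076",ray(*ce,m,.076).round(4))
r=np.hypot(P[...,0]-.3996,P[...,1]+.3282); k=(r>.0215)&(r<.0245)&(d>0)&(P[...,2]>.025)&(P[...,2]<.05)
A=P[k]; c=np.linalg.lstsq(np.c_[A[:,:2]-[.3996,-.3282],np.ones(len(A))],A[:,2],rcond=None)[0]; print("rim z",np.median(A[:,2]),"tilt deg",np.degrees(c[:2]),len(A))
go([.475,.034,.15],180)
```

```text
[ 0.40172626 -0.32955035  0.12431751] [179.92453252   0.20438282 139.88827686] [ -17.7   11.8  -27.5    0.   -50.5 -112.4] 0.08018464170772109
[305.1, 25.9] 150 z.031 [ 0.3208 -0.2412  0.031 ] z.076 [ 0.3263 -0.2496  0.076 ]
[285.2, 44.0] 162 z.031 [ 0.3208 -0.257   0.031 ] z.076 [ 0.3263 -0.2624  0.076 ]
[265.1, 62.3] 172 z.031 [ 0.3209 -0.2732  0.031 ] z.076 [ 0.3263 -0.2757  0.076 ]
[246.0, 79.4] 163 z.031 [ 0.3208 -0.2889  0.031 ] z.076 [ 0.3262 -0.2885  0.076 ]
[227.4, 96.2] 155 z.031 [ 0.3208 -0.3045  0.031 ] z.076 [ 0.3262 -0.3012  0.076 ]
[209.3, 113.4] 116 z.031 [ 0.3211 -0.3205  0.031 ] z.076 [ 0.3265 -0.3142  0.076 ]
[191.3, 129.3] 128 z.031 [ 0.3209 -0.3361  0.031 ] z.076 [ 0.3264 -0.327   0.076 ]
[442.8, 126.9] 21 z.031 [ 0.4244 -0.2107  0.031 ] z.076 [ 0.4108 -0.2246  0.076 ]
[173.5, 145.3] 151 z.031 [ 0.3209 -0.3521  0.031 ] z.076 [ 0.3263 -0.3401  0.076 ]
[295.0, 140.7] 24 z.031 [ 0.3697 -0.2894  0.031 ] z.076 [ 0.3662 -0.2889  0.076 ]
[156.5, 160.5] 114 z.031 [ 0.3208 -0.3676  0.031 ] z.076 [ 0.3263 -0.3527  0.076 ]
[139.5, 176.0] 119 z.031 [ 0.3208 -0.3836  0.031 ] z.076 [ 0.3263 -0.3658  0.076 ]
[123.5, 190.5] 113 z.031 [ 0.3208 -0.3989  0.031 ] z.076 [ 0.3263 -0.3783  0.076 ]
[214.6, 185.1] 42 z.031 [ 0.3576 -0.3494  0.031 ] z.076 [ 0.3563 -0.3379  0.076 ]
[106.8, 206.1] 117 z.031 [ 0.3211 -0.4154  0.031 ] z.076 [ 0.3265 -0.3918  0.076 ]
[279.0, 212.0] 235 z.031 [ 0.3998 -0.3283  0.031 ] z.076 [ 0.3907 -0.3207  0.076 ]
[341.5, 231.4] 49 z.031 [ 0.4383 -0.3041  0.031 ] z.076 [ 0.4222 -0.3009  0.076 ]
[471.5, 262.9] 11 z.031 [ 0.5164 -0.2478  0.031 ] z.076 [ 0.486  -0.2549  0.076 ]
rim z 0.036490773766191545 tilt deg [ 1.26073473 -1.84342347] 1022
shift cm [17.81 32.53 -2.59] rot [ 0.      0.0039 -0.7001]
```

Emit:
move_arm:
  moves: [6.0, 0, 0, 0, 0, 0, -0.14, 6.0, 0, 0, 0, 0, 0, -0.14, 6.0, 0, 0, 0, 0, 0, -0.14, 6.0, 0, 0, 0, 0, 0, -0.14, 6.0, 0, 0, 0, 0, 0, -0.14, 6.0, -0.9, 4.5, 0, 0, 0, 0, 6.0, -0.9, 4.5, 0, 0, 0, 0, 6.0, -0.9, 4.5, 0, 0, 0, 0]

```text
clock: 11.75
tool_pos: [0.4271, -0.193, 0.1216]
orientation: [180.0, -0.1, 179.9]
force: [0.7, 0.9, 0.1]
opening: 0.0603
gripper_force: 0.0
```

Emit:
move_arm:
  moves: [6.0, -0.9, 4.5, 0, 0, 0, 0, 6.0, -0.9, 4.5, 0, 0, 0, 0, 6.0, -0.9, 4.5, 0, 0, 0, 0, 6.0, -0.9, 4.5, 0, 0, 0, 0, 6.0, -0.9, 4.5, 0, 0, 0, 0, 6.0, 0, 0, 0, 0, 0, 0, 6.0, 0, 0, 0, 0, 0, 0]

```text
clock: 12.45
tool_pos: [0.4723, 0.0317, 0.1216]
orientation: [-180.0, -0.1, -179.9]
force: [0.2, 0.0, 0.4]
opening: 0.06
gripper_force: 0.0
```

Run:
```python
from h import *
p,d,m=snap("wrist"); save("w5",p,1.0); np.savez("w5.npz",p=p,d=d,**m)
o=ctrl.get_obs(); print(o["tool_pos"],o["orientation"],o["joint_pos"].round(1),o["opening"])
P=pts(d,m)
for ce,a in dark(p,(280,220),100,50):
    if a<900: print(ce,a,"z.026",ray(*ce,m,.026).round(4),P[int(ce[1]),int(ce[0])].round(4))
go([.4755,.034,.018],180)
```

```text
[0.47206403 0.03074618 0.12159462] [-1.79964207e+02 -9.79716129e-02 -1.79958402e+02] [  27.6    7.9  -33.    -0.   -49.3 -117.6] 0.06027090227719878
[289.6, 218.7] 35 z.026 [0.4734 0.0389 0.026 ] [0.4728 0.0385 0.0261]
[235.7, 278.3] 9 z.026 [0.5179 0.0006 0.026 ] [0.4405 0.0224 0.1961]
shift cm [-0.36  0.33 10.36] rot [-0.0006 -0.0017  0.0007]
```

View pics/w5.png

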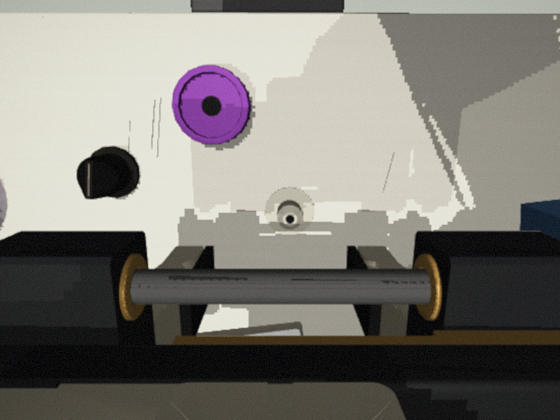

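The wrist view shows the grey seal at (290,219) between the fingers, the valve at (105,175) and the purple cap at (211,105).

Emit:
move_arm:
  moves: [6.0, -0.1, 0.4, 3, 0, 0, 0, 6.0, -0.06, 0.4, 4, 0, 0, 0, 6.0, 0, 0, 2.2, 0, 0, 0, 6.0, 0, 0, 1.25, 0, 0, 0, 6.0, 0, 0, 0, 0, 0, 0, 1.0, 0, 0, 0, 0, 0, 0, 1.0, 0, 0, 0, 0, 0, 0, 1.0, 0, 0, 0, 0, 0, 0]

```text
clock: 13.3
tool_pos: [0.475, 0.0388, 0.0187]
orientation: [180.0, 0.1, 180.0]
force: [1.0, -0.4, 0.6]
opening: 0.0417
gripper_force: 0.0
```

Emit:
move_arm:
  moves: [1.0, 0, 0, 0, 0, 0, 0, 1.0, 0, 0, 0, 0, 0, 0, 1.0, 0, 0, 0, 0, 0, 0, 1.0, 0, 0, 0, 0, 0, 0]

```text
clock: 13.7
tool_pos: [0.4746, 0.0389, 0.018]
orientation: [180.0, 0.0, -180.0]
force: [-1.7, -0.1, 3.2]
opening: 0.0168
gripper_force: 30.0
```

Emit:
move_arm:
  moves: [1.0, 0, 0, -1.5, 0, 0, 0, 1.0, 0, 0, -4, 0, 0, 0, 1.0, 0, 0, -4.5, 0, 0, 0, 1.0, 0.9, -4.6, -1.5, 0, 0, 0, 1.0, 0.9, -4.6, 0, 0, 0, 0, 1.0, 0.9, -4.6, 0, 0, 0, 0, 1.0, 0.9, -4.6, 0, 0, 0, 0, 1.0, 0.9, -4.6, 0, 0, 0, 0]

```text
clock: 14.5
tool_pos: [0.4287, -0.1927, 0.133]
orientation: [180.0, 0.0, -180.0]
force: [1.6, 0.4, -0.5]
opening: 0.0165
gripper_force: 30.0
```

Emit:
move_arm:
  moves: [1.0, 0.9, -4.6, 0, 0, 0, 0, 1.0, 0.9, -4.6, 0, 0, 0, 0, 1.0, 0.9, -4.6, 0, 0, 0, 0, 1.0, 0, 0, 0, 0, 0, 0.14, 1.0, 0, 0, 0, 0, 0, 0.14, 1.0, 0, 0, 0, 0, 0, 0.14, 1.0, 0, 0, 0, 0, 0, 0.14, 1.0, 0, 0, 0, 0, 0, 0.14]

```text
clock: 15.3
tool_pos: [0.4021, -0.3291, 0.1325]
orientation: [-180.0, -0.0, 139.5]
force: [0.3, 0.6, -0.0]
opening: 0.0169
gripper_force: 30.0
```

Emit:
move_arm:
  moves: [1.0, 0, 0, 0, 0, 0, 0, 1.0, 0, 0, 0, 0, 0, 0]

```text
clock: 15.5
tool_pos: [0.4023, -0.3291, 0.1326]
orientation: [-180.0, -0.0, 140.1]
force: [-0.1, -0.0, -0.7]
opening: 0.0171
gripper_force: 30.0
```

Run:
```python
from h import *
p,d,m=snap("wrist"); save("w6",p,1.0); np.savez("w6.npz",p=p,d=d,**m)
o=ctrl.get_obs(); print(o["tool_pos"],o["orientation"],o["joint_pos"].round(1),o["opening"])
P=pts(d,m)
for ce,a in dark(p,(280,220),60,50):
    if a<900: print(ce,a,"z.031",ray(*ce,m,.031).round(4),P[int(ce[1]),int(ce[0])].round(4))
go([.3998,-.3283,.049],140)
```

```text
[ 0.40232554 -0.32912289  0.13269224] [-1.79996470e+02 -8.30857334e-03  1.40107908e+02] [ -17.6   11.3  -26.7    0.   -51.9 -112.3] 0.01700001255684109
[278.6, 211.5] 215 z.031 [ 0.3997 -0.3282  0.031 ] [ 0.3988 -0.328   0.0328]
[278.6, 264.4] 896 z.031 [ 0.4302 -0.3538  0.031 ] [ 0.3959 -0.3249  0.1392]
shift cm [ 0.25 -0.1   8.37] rot [-0.0001 -0.0001  0.0019]
```

View pics/w6.png

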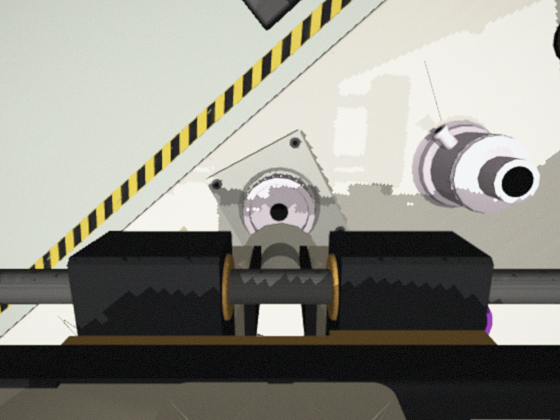

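The wrist view shows the cap seated in the nest with its disc at (279,212), and the seal's flange between the fingers with its front edge at about (280,222).

Run:
```python
from h import *
D=np.load("w6.npz");P=pts(D["d"],D)
T=np.array([.40233,-.32912,.13269]);a=np.radians(140.1); tx=np.array([np.cos(a),np.sin(a)]); ty=np.array([np.sin(a),-np.cos(a)])
q=P[210:262,245:318].reshape(-1,3); q=q[(q[:,2]>.105)&(q[:,2]<.13)]; s=q[:,:2]-T[:2]
print(len(q),np.percentile(q[:,2],[5,50,95]))
for dy in np.arange(-.012,.0121,.004):
    k=abs(s@ty-dy)<.002; x=(s@tx)[k]
    if len(x): print(dy.round(3),"centre x",(x.max()-np.sqrt(.0185**2-dy**2)).round(4))
```

```text
1543 [0.11921488 0.12035107 0.12818058]
-0.012 centre x 0.0026
-0.008 centre x 0.0021
-0.004 centre x 0.0013
0.0 centre x 0.0015
0.004 centre x 0.0016
0.008 centre x 0.0016
0.012 centre x 0.0021
```

Emit:
move_arm:
  moves: [1.0, 0.12, -0.1, 2, 0, 0, 0, 1.0, 0, 0, 2.5, 0, 0, 0, 1.0, 0, 0, 1.5, 0, 0, 0, 1.0, 0, 0, 0.8, 0, 0, 0, 1.0, 0, 0, 0.6, 0, 0, 0, 1.0, 0, 0, 0.4, 0, 0, 0, 1.0, 0, 0, 0.3, 0, 0, 0, 1.0, 0, 0, 0.1, 0, 0, 0]

```text
clock: 16.35
tool_pos: [0.401, -0.3293, 0.0509]
orientation: [180.0, 0.0, 139.9]
force: [0.2, 0.6, -0.6]
opening: 0.0169
gripper_force: 30.0
```

Emit:
move_arm:
  moves: [1.0, 0, 0, 0.1, 0, 0, 0, 1.0, 0, 0, 0.05, 0, 0, 0, 1.0, 0, 0, 0, 0, 0, 0]

```text
clock: 16.65
tool_pos: [0.4009, -0.3292, 0.0495]
orientation: [180.0, 0.0, 139.9]
force: [-0.3, 0.1, -0.6]
opening: 0.0165
gripper_force: 30.0
```

Emit:
move_arm:
  moves: [1.0, 0, 0, 0.05, 0, 0, 0, 1.0, 0, 0, 0.05, 0, 0, 0, 1.0, 0, 0, 0, 0, 0, 0]

```text
clock: 16.95
tool_pos: [0.401, -0.3293, 0.049]
orientation: [180.0, 0.0, 139.9]
force: [-2.1, 1.4, 6.3]
opening: 0.0168
gripper_force: 30.0
```

Emit:
move_arm:
  moves: [5.0, 0, 0, 0, 0, 0, 0, 5.0, 0, 0, 0, 0, 0, 0, 5.0, 0, 0, 0, 0, 0, 0, 6.0, 0, 0, -1, 0, 0, 0, 6.0, 0, 0, -3, 0, 0, 0, 6.0, 0, 0, -2.5, 0, 0, 0, 6.0, 0, 0, -1, 0, 0, 0, 6.0, 0, 0, 0, 0, 0, 0]

```text
clock: 17.75
tool_pos: [0.4018, -0.3296, 0.1252]
orientation: [179.9, 0.2, 139.9]
force: [0.1, -0.2, -0.6]
opening: 0.06
gripper_force: 0.0
```

Run:
```python
from h import *
p,d,m=snap("wrist"); save("w7",p[130:330,180:380],3); np.savez("w7.npz",p=p,d=d,**m)
o=ctrl.get_obs(); print(o["tool_pos"],o["orientation"],o["opening"])
P=pts(d,m)
for ce,a in dark(p,(280,230),50,50):
    if a<900: print(ce,a,"z.057",ray(*ce,m,.057).round(4),P[int(ce[1]),int(ce[0])].round(4))
r=np.hypot(P[...,0]-.3997,P[...,1]+.3282)
for a,b in((.011,.016),(.0215,.0245)):
  k=(r>a)&(r<b)&(d>0)&(P[...,2]>.02)&(P[...,2]<.06); print(np.percentile(P[k][:,2],[10,50,90]).round(4),k.sum())
go([.447,-.092,.124],180)
```

```text
[ 0.40099967 -0.32917255  0.12377031] [1.79958760e+02 7.38700006e-02 1.39869860e+02] 0.059999464192798314
[279.5, 224.9] 59 z.057 [ 0.3999 -0.3282  0.057 ] [ 0.3989 -0.3278  0.0584]
[0.0358 0.0367 0.0375] 766
[0.0351 0.0365 0.0374] 1019
shift cm [ 1.177e+01  2.110e+01 -2.000e-02] rot [ 2.000e-04  1.500e-03 -7.004e-01]
```

View pics/w7.png

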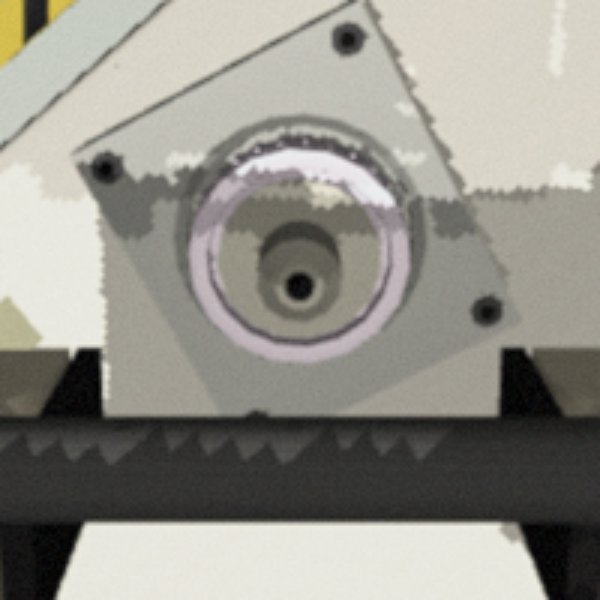

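The crop shows the seal centred, its flange flush with the cap rim (z 36.7 mm and 36.5 mm). Next is the valve.

Emit:
move_arm:
  moves: [6.0, 0, 0, 0, 0, 0, -0.14, 6.0, 0, 0, 0, 0, 0, -0.14, 6.0, 0, 0, 0, 0, 0, -0.14, 6.0, 0, 0, 0, 0, 0, -0.14, 6.0, 0, 0, 0, 0, 0, -0.14, 6.0, -0.8, 4, 0, 0, 0, 0, 6.0, -0.8, 4, 0, 0, 0, 0, 6.0, -0.8, 4, 0, 0, 0, 0]

```text
clock: 18.6
tool_pos: [0.4239, -0.208, 0.1218]
orientation: [180.0, -0.1, 179.9]
force: [1.5, 0.1, -0.2]
opening: 0.06
gripper_force: 0.0
```

Emit:
move_arm:
  moves: [6.0, -0.8, 4, 0, 0, 0, 0, 6.0, -0.8, 4, 0, 0, 0, 0, 6.0, -0.7, 3.7, 0, 0, 0, 0, 6.0, 0, 0, 0, 0, 0, 0, 6.0, 0, 0, 0, 0, 0, 0]

```text
clock: 19.1
tool_pos: [0.4472, -0.0914, 0.1223]
orientation: [-180.0, -0.1, -179.9]
force: [-0.4, -0.1, 0.7]
opening: 0.0602
gripper_force: 0.0
```

Run:
```python
from h import *
p,d,m=snap("wrist"); save("w8",p[130:330,180:380],3); np.savez("w8.npz",p=p,d=d,**m)
o=ctrl.get_obs(); print(o["tool_pos"],o["orientation"],o["opening"])
P=pts(d,m)
q=P[(abs(P[...,2]-.0205)<.0105)&(np.hypot(P[...,0]-.446,P[...,1]+.092)<.03)]
t=P[(P[...,2]>.034)&(P[...,2]<.045)&(np.hypot(P[...,0]-.446,P[...,1]+.092)<.03)]; print("top",t.min(0),t.max(0),t.mean(0))
f=P[(P[...,2]>.003)&(P[...,2]<.008)&(np.hypot(P[...,0]-.446,P[...,1]+.092)<.03)]; print("flange",f.min(0),f.max(0))
go([.4465,-.092,.020],180)
```

```text
[ 0.44714191 -0.09212982  0.12234617] [-1.79986847e+02 -1.09807786e-01 -1.79960858e+02] 0.05979316937252087
top [ 0.43145083 -0.09812741  0.03400585] [ 0.45714024 -0.08214207  0.04005326] [ 0.44400304 -0.09027097  0.03715456]
flange [ 0.42611398 -0.10862445  0.00307651] [ 0.45665572 -0.07213064  0.00781696]
shift cm [ 0.04  0.02 10.23] rot [-0.0002 -0.0019  0.0007]
```

View pics/w8.png

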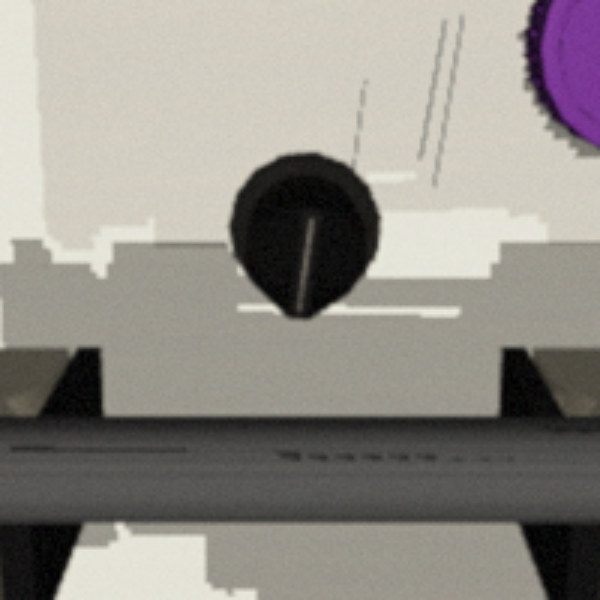

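The valve is black and sits centred, its slit running from (312,220) to (300,312) in the crop. I estimate its axis at about (0.4447, -0.0904).

Emit:
move_arm:
  moves: [6.0, 0.12, 0.1, 3, 0, 0, 0, 6.0, 0.12, 0.07, 4, 0, 0, 0, 6.0, 0, 0, 2.2, 0, 0, 0, 6.0, 0, 0, 1.3, 0, 0, 0, 6.0, 0, 0, 0, 0, 0, 0, 2.0, 0, 0, 0, 0, 0, 0, 2.0, 0, 0, 0, 0, 0, 0, 2.0, 0, 0, 0, 0, 0, 0]

```text
clock: 19.95
tool_pos: [0.446, -0.0906, 0.0191]
orientation: [180.0, 0.1, 180.0]
force: [-0.2, -0.9, 0.3]
opening: 0.0418
gripper_force: 0.0
```

Emit:
move_arm:
  moves: [2.0, 0, 0, 0, 0, 0, 0, 2.0, 0, 0, 0, 0, 0, 0, 2.0, 0, 0, 0, 0, 0, 0]

```text
clock: 20.25
tool_pos: [0.4458, -0.0904, 0.0188]
orientation: [180.0, 0.1, -180.0]
force: [-1.1, 0.8, 5.3]
opening: 0.0263
gripper_force: 30.0
```

Emit:
move_arm:
  moves: [2.0, 0, 0, -1.5, 0, 0, 0, 2.0, 0, 0, -4, 0, 0, 0, 2.0, 0, 0, -4.5, 0, 0, 0, 2.0, 0.8, -4, -1, 0, 0, 0, 2.0, 0.8, -4, 0, 0, 0, 0, 2.0, 0.8, -4, 0, 0, 0, 0, 2.0, 0.8, -4, 0, 0, 0, 0, 2.0, 0.7, -4, 0, 0, 0, 0]

```text
clock: 21.05
tool_pos: [0.4058, -0.2918, 0.1284]
orientation: [180.0, 0.0, -180.0]
force: [0.4, -0.8, -0.3]
opening: 0.0264
gripper_force: 30.0
```

Emit:
move_arm:
  moves: [2.0, 0.6, -3.8, 0, 0, 0, 0, 2.0, 0, 0, 0, 0, 0, 0.14, 2.0, 0, 0, 0, 0, 0, 0.14, 2.0, 0, 0, 0, 0, 0, 0.14, 2.0, 0, 0, 0, 0, 0, 0.14, 2.0, 0, 0, 0, 0, 0, 0.14, 2.0, 0, 0, 0, 0, 0, 0, 2.0, 0, 0, 0, 0, 0, 0]

```text
clock: 21.85
tool_pos: [0.4003, -0.3283, 0.1282]
orientation: [-180.0, -0.0, 140.1]
force: [-0.8, 0.4, 0.2]
opening: 0.0264
gripper_force: 30.0
```

Run:
```python
from h import *
p,d,m=snap("wrist"); save("w9",p[130:330,180:380],3); np.savez("w9.npz",p=p,d=d,**m)
o=ctrl.get_obs(); print(o["tool_pos"],o["orientation"],o["opening"])
P=pts(d,m); T=o["tool_pos"]
a=np.radians(o["orientation"][2]); tx=np.array([np.cos(a),np.sin(a)]); ty=np.array([np.sin(a),-np.cos(a)])
s=P[...,:2]-T[:2]; z0=T[2]-.0188
k=(P[...,2]>z0-.004)&(P[...,2]<z0+.012)&(np.hypot(s[...,0],s[...,1])<.03); s=s[k]; print(k.sum())
for dy in np.arange(-.012,.0121,.004):
    j=abs(s@ty-dy)<.002; x=(s@tx)[j]
    if len(x): print(dy.round(3),"centre x",(x.max()-np.sqrt(.019**2-dy**2)).round(4))
go([.3999,-.3282,.0548],140)
```

```text
[ 0.40032728 -0.32836862  0.12818513] [-1.79997761e+02 -1.11012757e-02  1.40109092e+02] 0.026822627993608735
1241
-0.012 centre x 0.0023
-0.008 centre x 0.0021
-0.004 centre x 0.0014
0.0 centre x 0.0014
0.004 centre x 0.0018
0.008 centre x 0.0017
0.012 centre x 0.0026
shift cm [ 0.04 -0.01  7.34] rot [-0.     -0.0002  0.0019]
```

View pics/w9.png

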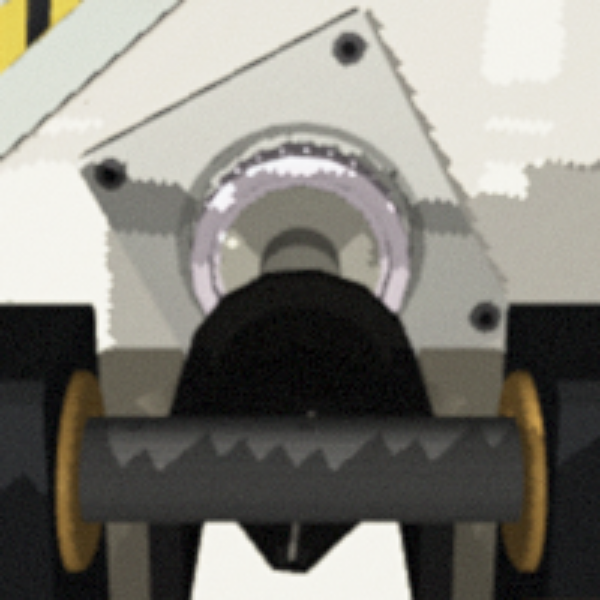

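The valve is upright in the fingers above the seal, whose neck shows at (298,245) in the crop. The grip offset is about 1.3 mm along tool x, as with the other parts.

Emit:
move_arm:
  moves: [2.0, -0.09, -0.01, 2, 0, 0, 0, 2.0, 0, 0, 1.8, 0, 0, 0, 2.0, 0, 0, 0.6, 0, 0, 0, 2.0, 0, 0, 0.5, 0, 0, 0, 2.0, 0, 0, 0.5, 0, 0, 0, 2.0, 0, 0, 0.5, 0, 0, 0, 2.0, 0, 0, 0.5, 0, 0, 0, 2.0, 0, 0, 0.4, 0, 0, 0]

```text
clock: 22.7
tool_pos: [0.4011, -0.3292, 0.0601]
orientation: [180.0, 0.0, 139.9]
force: [1.2, -0.2, -0.2]
opening: 0.0266
gripper_force: 30.0
```

Emit:
move_arm:
  moves: [2.0, 0, 0, 0.2, 0, 0, 0, 2.0, 0, 0, 0.15, 0, 0, 0, 2.0, 0, 0, 0.1, 0, 0, 0, 2.0, 0, 0, 0.05, 0, 0, 0, 2.0, 0, 0, 0, 0, 0, 0]

```text
clock: 23.2
tool_pos: [0.4011, -0.3291, 0.0553]
orientation: [180.0, 0.0, 139.9]
force: [-0.2, -0.2, 0.2]
opening: 0.0266
gripper_force: 30.0
```

Emit:
move_arm:
  moves: [2.0, 0, 0, 0.05, 0, 0, 0, 2.0, 0, 0, 0.05, 0, 0, 0, 2.0, 0, 0, 0, 0, 0, 0]

```text
clock: 23.5
tool_pos: [0.4012, -0.3292, 0.0548]
orientation: [180.0, 0.0, 139.9]
force: [-0.8, 2.1, 5.2]
opening: 0.0264
gripper_force: 30.0
```

Emit:
move_arm:
  moves: [5.0, 0, 0, 0, 0, 0, 0, 5.0, 0, 0, 0, 0, 0, 0, 5.0, 0, 0, 0, 0, 0, 0, 6.0, 0, 0, -1, 0, 0, 0, 6.0, 0, 0, -3, 0, 0, 0, 6.0, 0, 0, -3, 0, 0, 0, 6.0, 0, 0, -1, 0, 0, 0, 6.0, 0, 0, 0, 0, 0, 0]

```text
clock: 24.3
tool_pos: [0.4021, -0.3296, 0.1364]
orientation: [179.9, 0.2, 139.9]
force: [0.5, -0.3, -0.5]
opening: 0.0603
gripper_force: 0.0
```

Run:
```python
from h import *
p,d,m=snap("wrist"); save("w10",p[130:330,180:380],3); np.savez("w10.npz",p=p,d=d,**m)
o=ctrl.get_obs(); print(o["tool_pos"],o["orientation"],o["opening"])
P=pts(d,m)
r=np.hypot(P[...,0]-.3999,P[...,1]+.3282)
for a,b in((0,.014),(.0155,.018),(.0215,.0245)):
  k=(r>a)&(r<b)&(d>0)&(P[...,2]>.02)&(P[...,2]<.09); print(np.percentile(P[k][:,2],[10,50,90,98]).round(4),k.sum())
t=P[(r<.03)&(P[...,2]>.071)]; print("wedge",t.min(0).round(4),t.max(0).round(4),((t.min(0)+t.max(0))/2).round(4))
for ce,a in dark(p,(480,180),80,50): print("hous",ce,a,ray(*ce,m,.076).round(4))
go([.4638,-.206,.15],180)
```

```text
[ 0.40127671 -0.32914351  0.13490898] [1.79950487e+02 8.88189728e-02 1.39871363e+02] 0.06007738477913899
[0.0541 0.0696 0.0747 0.0755] 1815
[0.0402 0.0416 0.0424 0.0429] 388
[0.0351 0.0365 0.0373 0.0379] 796
wedge [ 0.3699 -0.3546  0.071 ] [ 0.4201 -0.2982  0.2454] [ 0.395  -0.3264  0.1582]
hous [436.3, 127.7] 15 [ 0.4115 -0.2238  0.076 ]
hous [513.6, 178.5] 677 [ 0.4639 -0.2059  0.076 ]
shift cm [ 3.15 13.45 -1.5 ] rot [ 3.000e-04  1.800e-03 -7.004e-01]
```

View pics/w10.png

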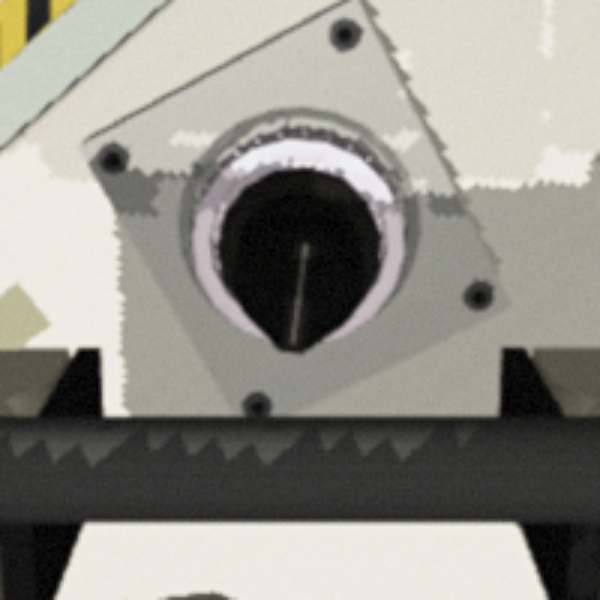

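The valve is centred and level: flange top at 41.6 mm (41 expected) and tip at about 75 mm (74 expected). Next is the housing.

Emit:
move_arm:
  moves: [6.0, 0, 0, 0, 0, 0, -0.14, 6.0, 0, 0, 0, 0, 0, -0.14, 6.0, 0, 0, 0, 0, 0, -0.14, 6.0, 0, 0, 0, 0, 0, -0.14, 6.0, 0, 0, 0, 0, 0, -0.14, 6.0, -2, 4.1, 0, 0, 0, 0, 6.0, -2, 4.1, 0, 0, 0, 0, 6.0, -2.16, 4.1, 0, 0, 0, 0]

```text
clock: 25.15
tool_pos: [0.4619, -0.2049, 0.1329]
orientation: [180.0, -0.1, 179.9]
force: [1.0, 0.3, -0.5]
opening: 0.0603
gripper_force: 0.0
```

Emit:
move_arm:
  moves: [6.0, 0, 0, 0, 0, 0, 0, 6.0, 0, 0, 0, 0, 0, 0]

```text
clock: 25.35
tool_pos: [0.4623, -0.205, 0.133]
orientation: [180.0, -0.1, -179.9]
force: [-0.6, -0.4, 0.5]
opening: 0.06
gripper_force: 0.0
```

Run:
```python
from h import *
p,d,m=snap("wrist"); np.savez("w11.npz",p=p,d=d,**m)
o=ctrl.get_obs(); print(o["tool_pos"],o["orientation"],o["opening"])
for ce,a in dark(p,(280,240),60,50): print("hous",ce,a,ray(*ce,m,.076).round(4))
go([.4639,-.206,.067],180)
```

```text
[ 0.46191104 -0.20578574  0.13314168] [ 1.79983647e+02 -1.30552296e-01 -1.79952142e+02] 0.06035530659263071
hous [276.7, 236.9] 636 [ 0.4639 -0.2062  0.076 ]
shift cm [-0.21 -0.02  6.61] rot [ 0.0003 -0.0023  0.0008]
```

Emit:
move_arm:
  moves: [6.0, -0.1, -0.02, 3, 0, 0, 0, 6.0, 0, 0, 2.3, 0, 0, 0, 6.0, 0, 0, 1.4, 0, 0, 0, 6.0, 0, 0, 0, 0, 0, 0, 2.0, 0, 0, 0, 0, 0, 0, 2.0, 0, 0, 0, 0, 0, 0, 2.0, 0, 0, 0, 0, 0, 0, 2.0, 0, 0, 0, 0, 0, 0]

```text
clock: 26.2
tool_pos: [0.464, -0.2065, 0.068]
orientation: [-180.0, 0.1, 180.0]
force: [-0.6, -0.5, 0.8]
opening: 0.0336
gripper_force: 0.0
```

Emit:
move_arm:
  moves: [2.0, 0, 0, 0, 0, 0, 0, 2.0, 0, 0, 0, 0, 0, 0, 2.0, 0, 0, 0, 0, 0, 0]

```text
clock: 26.5
tool_pos: [0.4639, -0.2064, 0.0676]
orientation: [-180.0, 0.0, -180.0]
force: [-1.0, 0.2, 2.6]
opening: 0.0253
gripper_force: 30.0
```

Emit:
move_arm:
  moves: [2.0, 0, 0, -1.5, 0, 0, 0, 2.0, 0, 0, -4, 0, 0, 0, 2.0, 0, 0, -4, 0, 0, 0, 2.0, 0, 0, -1.5, 0, 0, 0, 2.0, 1.6, -3, 0, 0, 0, 0, 2.0, 1.6, -3, 0, 0, 0, 0, 2.0, 1.6, -3, 0, 0, 0, 0, 2.0, 1.6, -3.2, 0, 0, 0, 0]

```text
clock: 27.3
tool_pos: [0.3987, -0.3289, 0.1772]
orientation: [180.0, -0.0, -180.0]
force: [1.5, -0.6, -0.0]
opening: 0.0251
gripper_force: 30.0
```

Emit:
move_arm:
  moves: [2.0, 0, 0, 0, 0, 0, 0.14, 2.0, 0, 0, 0, 0, 0, 0.14, 2.0, 0, 0, 0, 0, 0, 0.14, 2.0, 0, 0, 0, 0, 0, 0.14, 2.0, 0, 0, 0, 0, 0, 0.14, 2.0, 0, 0, 0, 0, 0, 0, 2.0, 0, 0, 0, 0, 0, 0]

```text
clock: 28.0
tool_pos: [0.3995, -0.3282, 0.177]
orientation: [-180.0, -0.0, 140.1]
force: [0.1, -0.5, -0.7]
opening: 0.0252
gripper_force: 30.0
```

Run:
```python
from h import *
p,d,m=snap("wrist"); save("w12",p); np.savez("w12.npz",p=p,d=d,**m)
o=ctrl.get_obs(); print(o["tool_pos"],o["orientation"],o["opening"])
P=pts(d,m); T=o["tool_pos"]
a=np.radians(o["orientation"][2]); tx=np.array([np.cos(a),np.sin(a)]); ty=np.array([np.sin(a),-np.cos(a)])
s=P[...,:2]-T[:2]; z0=T[2]-.0676
k=(P[...,2]>z0-.004)&(P[...,2]<z0+.02)&(np.hypot(s[...,0],s[...,1])<.045); s=s[k]; print(k.sum())
for dy in np.arange(-.024,.0241,.008):
    j=abs(s@ty-dy)<.002; x=(s@tx)[j]
    if len(x): print(dy.round(3),"centre x",(x.max()-np.sqrt(.034**2-dy**2)).round(4))
go([.3999,-.3282,.0966],140)
```

```text
[ 0.39949402 -0.32822062  0.17709706] [-1.79995592e+02 -2.20909691e-02  1.40106544e+02] 0.025146418271818974
2228
-0.024 centre x 0.0013
-0.016 centre x 0.0007
-0.008 centre x -0.004
0.0 centre x -0.0007
0.008 centre x -0.0002
0.016 centre x -0.0002
0.024 centre x 0.0001
shift cm [-0.03  0.03  8.05] rot [-0.0001 -0.0004  0.0019]
```

View pics/w12.png

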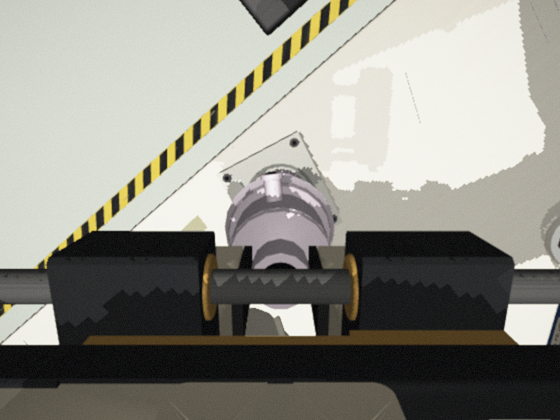

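The housing hangs upright above the nest at (280,215) and is centred in the grip. Lowering it.

Emit:
move_arm:
  moves: [2.0, -0.03, 0.03, 1.5, 0, 0, 0, 2.0, 0, 0, 1.2, 0, 0, 0, 2.0, 0, 0, 0.8, 0, 0, 0, 2.0, 0, 0, 0.7, 0, 0, 0, 2.0, 0, 0, 0.7, 0, 0, 0, 2.0, 0, 0, 0.7, 0, 0, 0, 2.0, 0, 0, 0.5, 0, 0, 0, 2.0, 0, 0, 0.5, 0, 0, 0]

```text
clock: 28.85
tool_pos: [0.4001, -0.3283, 0.1109]
orientation: [-180.0, 0.0, 139.9]
force: [0.0, 0.3, -1.3]
opening: 0.025
gripper_force: 30.0
```

Emit:
move_arm:
  moves: [2.0, 0, 0, 0.4, 0, 0, 0, 2.0, 0, 0, 0.3, 0, 0, 0, 2.0, 0, 0, 0.3, 0, 0, 0, 2.0, 0, 0, 0.2, 0, 0, 0, 2.0, 0, 0, 0.1, 0, 0, 0, 2.0, 0, 0, 0.05, 0, 0, 0, 2.0, 0, 0, 0, 0, 0, 0]

```text
clock: 29.55
tool_pos: [0.4001, -0.3283, 0.0978]
orientation: [180.0, 0.0, 139.9]
force: [0.2, 0.1, -1.1]
opening: 0.0256
gripper_force: 30.0
```

Emit:
move_arm:
  moves: [2.0, 0, 0, 0.05, 0, 0, 0, 2.0, 0, 0, 0.05, 0, 0, 0, 2.0, 0, 0, 0.05, 0, 0, 0, 2.0, 0, 0, 0, 0, 0, 0]

```text
clock: 29.95
tool_pos: [0.4002, -0.3284, 0.0965]
orientation: [-180.0, 0.0, 139.9]
force: [-0.1, 0.3, 1.1]
opening: 0.0254
gripper_force: 30.0
```

Contact has begun at the expected height (96.5 mm against 96.6). One small settle, then release and retreat.

Emit:
move_arm:
  moves: [2.0, 0, 0, 0.04, 0, 0, 0, 2.0, 0, 0, 0, 0, 0, 0, 5.0, 0, 0, 0, 0, 0, 0, 5.0, 0, 0, 0, 0, 0, 0, 5.0, 0, 0, 0, 0, 0, 0, 6.0, 0, 0, -1.5, 0, 0, 0, 6.0, 0, 0, -4, 0, 0, 0, 6.0, 0, 0, -3, 0, 0, 0]

```text
clock: 30.75
tool_pos: [0.4, -0.3284, 0.1822]
orientation: [-180.0, -0.0, 139.9]
force: [1.3, -0.2, -0.1]
opening: 0.0594
gripper_force: 0.0
```

Emit:
move_arm:
  moves: [6.0, -2, -2, -2, 0, 0, 0, 6.0, -3, 2, -1, 0, 0, 0, 6.0, 0, 0, 0, 0, 0, 0, 6.0, 0, 0, 0, 0, 0, 0]

```text
clock: 31.15
tool_pos: [0.4384, -0.3604, 0.2102]
orientation: [180.0, -0.1, 139.9]
force: [-0.8, -0.3, 0.0]
opening: 0.0597
gripper_force: 0.0
```

Run:
```python
from h import *
p,d,m=snap("wrist"); P=pts(d,m); q,e,n=snap("scene")
a=cv2.resize(p[60:300,160:420],(520,480)); b=cv2.resize(q[225:345,270:400],(280,259)); c=np.zeros((480,800,3),np.uint8); c[:,:520]=a; c[:259,520:]=b; save("w13",c)
o=ctrl.get_obs(); print(o["clock"],o["tool_pos"],o["force"])
r=np.hypot(P[...,0]-.3999,P[...,1]+.3282)
t=P[(r<.02)&(P[...,2]>.098)&(P[...,2]<.115)&(d>0)]; A=np.c_[t[:,:2]-[.3999,-.3282],np.ones(len(t))]; c=np.linalg.lstsq(A,t[:,2],rcond=None)[0]
print("neck top mean",np.median(t,0),"expect .105; tilt deg",np.degrees(c[:2]),len(t))
for ce,ar in dark(p,(280,210),110,50):
    if ar>100: print(ce,ar,ray(*ce,m,.105).round(4))
```

```text
31.25 [ 0.43748393 -0.36002418  0.20999683] [-0.74191538  0.1337267   0.44484766]
neck top mean [ 0.39948679 -0.32858309  0.10561235] expect .105; tilt deg [ 0.13266152 -0.00866772] 1111
[279.4, 142.2] 474 [ 0.3996 -0.3282  0.105 ]
```

View pics/w13.png

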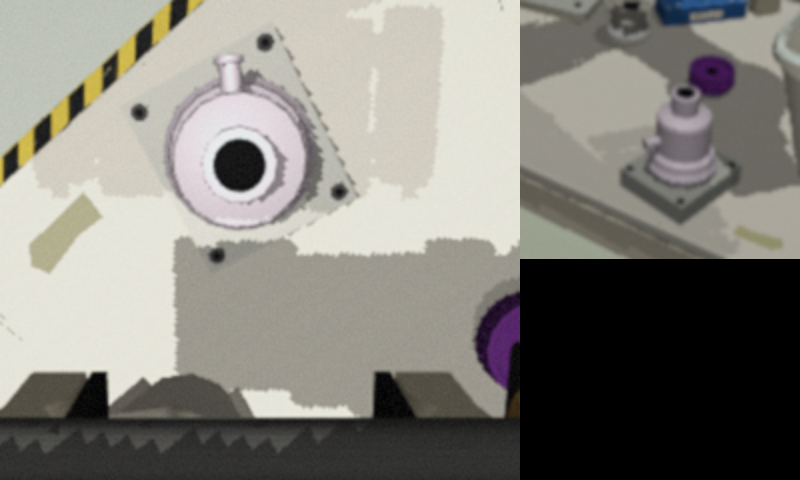

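The housing stands level and centred on the nest: neck top at 105.6 mm (105 expected), tilt under 0.2°. The robot is clear of it, so I'm handing in.

```bash
python3 -c "
from plant import ctrl; print(ctrl.close_job())"
```

```text
the job is handed in; nothing more can be done
None
```

The trocar seal head is built in the grey nest in the order asked (cap, seal, valve, housing), each part measured level and at its home height within about 1 mm, and the job was handed in at about 31 s of the 112 s allowed.

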